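# Shuttle the portafilter under the tamping press

### The job

On the tamping station, press the red key on the carriage down with the fingertips to unlock it and, keeping the key held down all the way, slide the carriage to its end stop so that the portafilter stands under the press. Then let go of the key, so that it springs back up and locks the carriage there, and move clear. Do not touch the portafilter, and leave the milk jug, the paper cup and the loose tamper where they stand.

Things in the scene. Friction and masses are not known exactly. Their poses are not given: they have to be found in the camera images.
- station: Tamping station fixed to the counter: black base plate 150 mm (its x) by 420 mm (its y), 12 mm thick, two steel guide rods along y, a steel block at each end, a cream press. Origin: centre of the plate's underside, at counter height (z = 0), z up. Place and yaw vary. The carriage slides along the station's +y, which runs to the robot's left within 25 degrees.
- press_disc (a point): Centre of the underside of the press's steel tamping disc (radius 29 mm), fixed 132 mm above the counter over station x 0, y +140 mm. Over it the cream head, 70 mm wide along y, spans station x -40 to +120 mm at 230 to 310 mm height; its column (45 x 55 mm) stands at station x +118, y +140 mm.
- carriage (a joint): Travel (m) of the aluminium carriage (110 x 225 mm, plate top 54 mm high) along station +y: starts at 0 to 0.004; 0.140 is against the rubber bumpers of the end stop. Drags with 1 to 2 N. With the key up it is locked, with up to 6 mm of play; notches every 14 mm, so a key let go on the way locks again. In the last notch, at the end stop, the key rises only beyond 0.139.
- key (a joint): Depth of the red key below its raised position, in m: 0 up, 0.008 fully down. A spring pushes it up with 2 N at the top and 6 N fully down. The carriage is free when it is deeper than about 0.005.
- key_top (a point): Centre of the top of the red key, a flat 50 x 50 mm square on the carriage, 72 mm above the counter when up, 64 mm when down; moves with key and carriage. Its y axis is the slide direction (station +y), z up. At travel 0: station x 0, y -150 mm.
- ledge (a point): Middle of the key-side face of a black upright thumb ledge fixed to the carriage 28 mm from the key's centre on its +y side, at 79 mm height; 56 mm wide, 6 mm thick, top 87 mm above the counter. A fingertip pressing the key can push along +y against it.
- portafilter: Steel portafilter seated on the carriage, moving with it: basket of radius 35 mm, rim 106 mm high, dark wooden handle of radius 13 mm at 90 mm height reaching 160 mm from the basket's axis along -x (to the robot). Origin: on the basket's axis at counter height, 150 mm from the key's centre along +y; axes as the station's. Not to be touched.
- jug: Loose steel milk jug, radius 40 mm, 95 mm high, with a handle; origin under its centre. A bystander beyond the carriage.
- paper_cup: Loose closed white paper cup, radius 42 mm at the top, 92 mm high; origin under its centre. A bystander behind the start end of the rails.
- tamper: Loose dark hand tamper standing on its 58 mm disc, 78 mm high; origin under its centre. A bystander on the robot's side of the carriage.

How it is judged:
On the way, in this order (a step that is already met when the one before it is completed fails the run):
1. the key is pressed down while the carriage is still at its start (value of joint key above 0.005 m and value of joint carriage below 0.02 m), for 0.05 s.
2. the carriage reaches its end stop with the key still held down (value of joint carriage above 0.138 m and value of joint key above 0.0035 m), for 0.05 s.
At the end, for the whole second after the job is handed in: The carriage rests within 2 mm of its end stop (travel over 0.138 m), the key has sprung back up (less than 1.5 mm down), and jug, paper cup and tamper stand within 20 mm of where they were (value of joint carriage above 0.138 m and value of joint key below 0.0015 m and velocity of joint carriage between -0.01 and 0.01 m/s and distance of each of jug, paper_cup, tamper from where it was at the start of the episode below 0.02 m); the robot touches nothing.
It fails at once if the key is let up on the way (less than 2 mm down between 30 and 125 mm of travel) (value of joint carriage between 0.03 and 0.125 m and value of joint key below 0.002 m).
It fails at once if the portafilter is touched (contact force between the arm and portafilter above 1 N).
It fails at once if the portafilter is touched by the fingers (contact force between the fingers and portafilter above 1 N).
It fails at once if the jug, cup or tamper is moved, lifted or knocked over (distance of any of jug, paper_cup, tamper from where it was at the start of the episode above 0.03 m or angle between any of jug, paper_cup, tamper's own z axis and vertical above 0.4 rad).
It also fails if it takes over 35 s, if anything falls off the work surface, if the arm or the gripper's body presses on something with over 40 N, if the wrist force passes 120 N, or if a joint passes its speed limit or range.

### The arm

A 7-joint arm with a two-finger parallel gripper is mounted at the origin on the work surface. World frame = base frame: x ahead of the robot, y to its left, z up, the work surface at z = 0. Lengths are in m, angles in rad, forces in N, time in s.
With the tool pointing down it reaches from about 0.425 to 0.875 m from the base axis. Payload 8.4 kg.
Tool frame: the origin (TCP) lies midway between the tips of the shut fingers; the grasp point (between the pads) lies 19 mm behind it; z points along the fingers, y is the line along which they close (so a half turn about z gives the same grasp; the last joint's range is limited). The gripper opens to 87 mm and grips with 3 to 60 N. Pads are 19 mm wide; open, the fingers measure 117 mm over their backs; the gripper's body (75 mm by 190 mm) begins 51 mm behind the grasp point.
Start: joints at [1.172, 0.333, 0.04, 1.465, -0.013, 1.343, -0.059], TCP at [0.192, -0.621, 0.223] pointing down, gripper open.
Joint ranges: [-2.58, 2.58], [-0.38, 2.09], [-1.3, 1.39], [0.25, 2.4], [-1.5, 4.64], [0.08, 2.09], [-2.65, 2.65]. Speed limits (rad/s): [2.22, 2.22, 2.79, 2.79, 3.14, 3.14, 3.14].

### API

Orientations are given as a rotation vector (axis times angle).
In Python, from station import bot gives the robot as it stands.
- The arm moves only by the shell command python3 -m handwheel 'ROWS' [FORCE]. ROWS is JSON, a list of rows, each an object of numbers: "hand": the closure in counts, from 0 (fully open) to 255 (shut); "dx", "dy", "dz": the shift along the tool's x, y, z in mm; "wx", "wy", "wz": the turn, a rotation vector about the tool's x, y, z in rad. A call has 1 to 10 rows; each row is the pose to reach, as a shift and turn from the pose commanded when the call began, along the tool's axes at that moment; what a row does not reach only later rows make up. A row lasts 1/10 s, in which the tool goes at most 50 mm and 8.59 degrees, less where a joint would pass 70% of its speed; a pose out of reach is approached as far as the arm can. A call with a gripper value outside its range is refused whole. The fingers move at their own pace and stop on an object; FORCE is the grip in N (left out, the last holds). Time passes only in rows, so rows that repeat a pose let the fingers close. It gives the time, the measured TCP pose, the force, the opening and the grip force at its end, in the units of the state.
- bot.get_obs(): the state, without advancing time (a new reading comes with each control period).
- bot.camera(name): name is "scene" or "side" or "wrist"; returns a dict with "color" (400x640x3 uint8, blue, green, red), "depth" (400x640 float32, m along the optical axis (not along the pixel's ray), 0 where there is no reading), "mtx" (3x3 intrinsics, pixels), "k1" (the pictures are not rectified: a ray, as slopes to the right and down, at radius r is drawn at 1 + k1 r^2 times it, then the intrinsics apply), "rvec" (rotation vector, rad) and "tvec" (3), from world to camera coordinates, as OpenCV has them; the wrist camera has in their place "T_tool_cam" (4x4, takes a point from camera to tool coordinates, whose origin is the TCP and whose axes are the flange's). Camera axes: x right, y down, z forward; pixel columns grow to the right and rows downward; lengths in m; the calibration is good to about 2 mm. A picture is of the moment at which its call begins: read the wrist's pose just before it.
- bot.job_done(): hands the job in; it is judged then, once.
The state is a dict: "time_s": time; "joints": joint angles; "qd": joint speeds; "joint_torque": joint torques, N m; "tool_pos": TCP position; "orientation": TCP orientation; "contact_force": force on the tool from outside, world axes, zero at the start; "torque": the same for the moment, N m; "gripper_width": finger opening in m; "finger_force": force on a finger pad.
Only numpy, scipy, OpenCV 4.12 (cv2) and the standard library are available. Lean on these libraries where they do the work, as an engineer would, in place of code of your own. Each camera call takes 0.05 s, during which the arm holds its last target. There are 200 camera calls.

## Working session

There is one attempt and no reset: what is moved stays moved. The work goes in short steps, Python scripts to look and compute and a shell command to move; the robot and the scene stay as the last step left them, time stands still between calls to the robot, and variables do not carry over. Pictures are saved under pics/ and viewed, at most 10 in all, crops included, and the job is handed in when it is done.

```bash
mkdir -p pics; ls
cat > h.py <<'E'
import numpy as np, cv2
from scipy.spatial.transform import Rotation as R
def snap(bot,name):
    o=bot.get_obs(); c=bot.camera(name)
    if "rvec" in c:
        Rm=cv2.Rodrigues(np.array(c["rvec"],float))[0]; t=np.array(c["tvec"],float).ravel()
        Rw,p=Rm.T,-Rm.T@t
    else:
        T=np.array(c["T_tool_cam"]); Rt=R.from_rotvec(o["orientation"]).as_matrix()
        Rw=Rt@T[:3,:3]; p=Rt@T[:3,3]+np.array(o["tool_pos"])
    return c,Rw,p
def rays(c,Rw,px):
    px=np.array(px,float).reshape(-1,1,2)
    d=np.array([c["k1"],0,0,0,0],float)
    u=cv2.undistortPoints(px,np.array(c["mtx"],float),d)[:,0]
    return np.c_[u,np.ones(len(u))]@Rw.T
def plane(c,Rw,p,px,z):
    r=rays(c,Rw,px); return p+r*((z-p[2])/r[:,2])[:,None]
def deep(c,Rw,p,px):
    r=rays(c,Rw,px); return p+r*np.array([c["depth"][int(round(v)),int(round(u))] for u,v in px])[:,None]
def redtop(c,Rw,p,z):
    hsv=cv2.cvtColor(c["color"],cv2.COLOR_BGR2HSV)
    m=(((hsv[...,0]<8)|(hsv[...,0]>172))&(hsv[...,1]>130)&(hsv[...,2]>70)).astype(np.uint8)
    cs=sorted(cv2.findContours(m,0,2)[0],key=cv2.contourArea)[::-1][:3]
    for k in cs:
        b=cv2.boxPoints(cv2.minAreaRect(k)); M=k[:,0].mean(0)
        print("red",cv2.contourArea(k),b.round(1).tolist())
        q=plane(c,Rw,p,k[:,0],z)[:,:2].astype(np.float32)
        print("  world minrect",cv2.minAreaRect(q*1000))
E
python3 - <<'E'
from station import bot
from h import *
print(bot.get_obs())
for n in("scene","side","wrist"):
    c,Rw,p=snap(bot,n); cv2.imwrite(f"pics/{n}0.png",c["color"]); print(n,p,c["k1"]); redtop(c,Rw,p,.072)
E
```

```text
pics
{'time_s': 0.0, 'joints': array([ 1.17182651,  0.33389459,  0.03988807,  1.46628546, -0.01340483,
        1.34328893, -0.05844612]), 'qd': array([ 5.80860478e-05, -2.50748746e-04,  1.31403376e-03,  1.88609297e-03,
       -3.13247867e-03,  8.50074228e-04,  3.82324872e-04]), 'joint_torque': array([-8.05935542e-06, -6.56366372e+01,  1.33495923e+00, -4.03787220e+01,
       -5.98512520e-02,  4.51645860e-02,  1.58093526e-04]), 'tool_pos': array([ 0.19177018, -0.6205722 ,  0.22166307]), 'orientation': array([-3.10481017e+00, -4.68915431e-01,  5.45468992e-04]), 'contact_force': array([ 0.33929157,  0.70662942, -0.34544031]), 'torque': array([-0.00934963, -0.03880325,  0.01191791]), 'finger_force': 0.0, 'gripper_width': 0.0868575160040997}
scene [0.98969209 0.20004726 0.74081693] -0.06893794128600073
red 1181.5 [[353.0, 101.19999694824219], [367.8999938964844, 55.29999923706055], [444.8999938964844, 80.19999694824219], [430.0, 126.19999694824219]]
  world minrect ((87.55609130859375, 16.318443298339844), (216.88311767578125, 208.9187469482422), 0.4291243255138397)
red 394.0 [[264.6000061
[... 732 characters left out ...]
22070312, 450.6000061035156]]
  world minrect ((-6.308296203613281, -227.45440673828125), (189.99082946777344, 468.6438903808594), 5.411999225616455)
red 2928.5 [[422.8999938964844, 389.29998779296875], [526.2999877929688, 303.1000061035156], [558.2999877929688, 341.6000061035156], [454.8999938964844, 427.70001220703125]]
  world minrect ((66.77627563476562, -41.48634338378906), (81.64213562011719, 282.3480529785156), 0.6884685754776001)
red 701.5 [[618.0, 260.0], [618.0, 202.0], [639.0, 202.0], [639.0, 260.0]]
  world minrect ((96.60162353515625, -532.306884765625), (45.145774841308594, 175.6197052001953), 30.923900604248047)
wrist [ 0.27000822 -0.59608277  0.38498692] -0.019171412261186307
```

View pics/scene0.png

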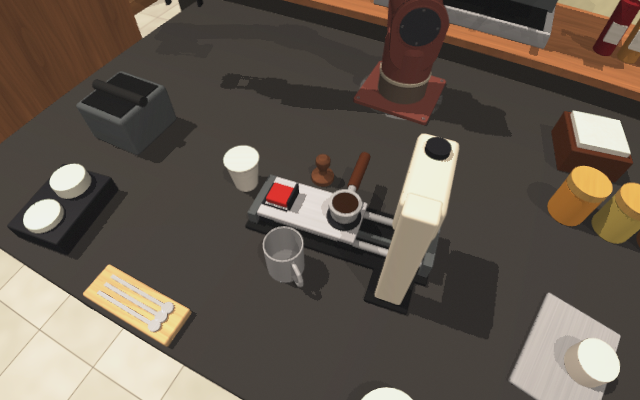

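View pics/side0.png

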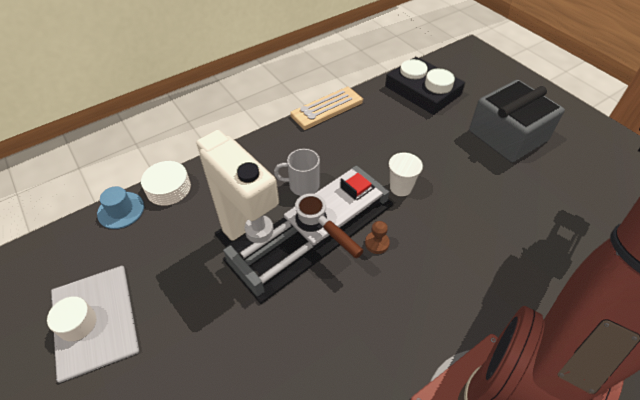

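The scene view shows the red key at about (281,195) and the portafilter bowl at (345,203). The side view shows them at (357,183) and (311,206). The cup stands behind the start end, the tamper on the robot's side and the jug on the far side. Next I measure key and yaw.

Run:
```python
from station import bot
from h import *
for n,box in(("scene",(255,170,310,220)),("side",(335,165,385,205))):
    c,Rw,p=snap(bot,n); x0,y0,x1,y1=box
    hsv=cv2.cvtColor(c["color"],cv2.COLOR_BGR2HSV)
    m=(((hsv[...,0]<8)|(hsv[...,0]>172))&(hsv[...,1]>150)&(hsv[...,2]>180)).astype(np.uint8)
    mm=np.zeros_like(m); mm[y0:y1,x0:x1]=m[y0:y1,x0:x1]
    k=max(cv2.findContours(mm,0,2)[0],key=cv2.contourArea)
    q=plane(c,Rw,p,k[:,0],.072)[:,:2].astype(np.float32)
    print(n,cv2.contourArea(k),cv2.minAreaRect(q*1000)); 
    v=hsv[y0:y1,x0:x1,2][m[y0:y1,x0:x1]>0]; print(np.percentile(v,[5,50,95]))
    # coffee: dark brown disc within the bowl
    bx=(325,185,365,220) if n=="scene" else (292,188,330,225)
    s=np.zeros_like(m); s[bx[1]:bx[3],bx[0]:bx[2]]=1
    b=((hsv[...,0]<20)&(hsv[...,1]>90)&(hsv[...,2]<110)).astype(np.uint8)*s
    k2=max(cv2.findContours(b,0,2)[0],key=cv2.contourArea); e=cv2.fitEllipse(k2); print("coffee",e)
    for z in(.098,.106): print(z,plane(c,Rw,p,[e[0]],z))
    print("depth",deep(c,Rw,p,[e[0],k[:,0].mean(0)]))
    # others
    for nm,px,z in(("cup",[(242,155) if n=="scene" else (405,161)],.092),("jug",[(284,242) if n=="scene" else (303,160)],.095),("tamper",[(322,160) if n=="scene" else (379,229)],.07)):
        print(nm,plane(c,Rw,p,px,z))
    cv2.imwrite(f"pics/{n}crop.png",cv2.resize(c["color"][130:270,220:400],None,fx=4,fy=4))
```

```text
scene 313.0 ((562.9758911132812, -103.48558044433594), (47.63173294067383, 45.3298454284668), 7.233604907989502)
[202. 219. 221.]
coffee ((344.9205627441406, 202.4322967529297), (19.146203994750977, 24.169309616088867), 95.7675552368164)
0.098 [[0.53955105 0.0442748  0.098     ]]
0.106 [[0.54515316 0.04621342 0.106     ]]
depth [[ 0.54578468  0.04643196  0.10690184]
 [ 0.5643367  -0.10160867  0.07435405]]
cup [[ 0.5188291  -0.22817734  0.092     ]]
jug [[ 0.6797078  -0.02363596  0.095     ]]
tamper [[ 0.42976173 -0.06315661  0.07      ]]
side 221.0 ((559.6571044921875, -104.60919952392578), (46.504722595214844, 45.87076950073242), 6.166941165924072)
[205.3 221.  226. ]
coffee ((310.35772705078125, 205.09890747070312), (16.747987747192383, 21.589046478271484), 87.37382507324219)
0.098 [[0.5497355  0.04166035 0.098     ]]
0.106 [[0.54440363 0.04504991 0.106     ]]
depth [[ 0.54394992  0.04533834  0.10668075]
 [ 0.55987258 -0.10421947  0.07229248]]
cup [[ 0.53447606 -0.23302816  0.092     ]]
jug [[ 0.68106492 -0.02471744  0.095     ]]
tamper [[ 0.42198645 -0.05904888  0.07      ]]
```

View pics/scenecrop.png

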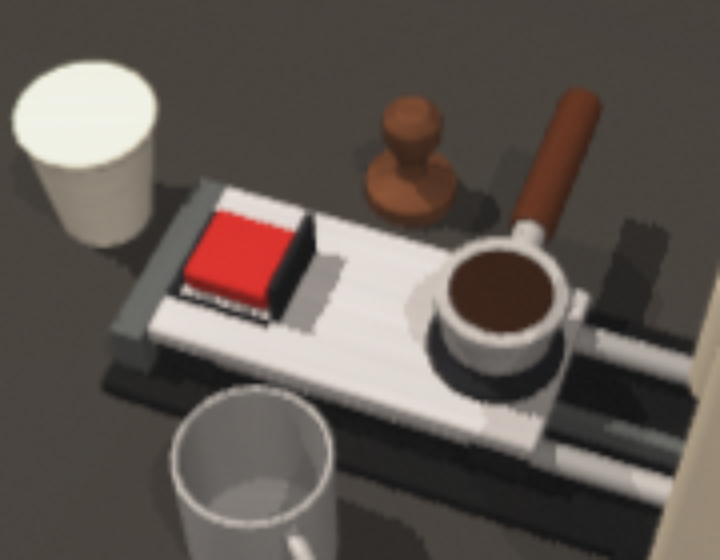

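The crop shows the key's top with the black ledge on its +y side, at crop (295,255). The key is at (0.561, -0.104) and the bowl at (0.545, 0.046). That is 150 mm apart, as given, and the yaw is about 6.2°. Now I move above the key with the fingers shut.

```bash
python3 -m handwheel '[{"hand":255,"dx":250,"dy":-190,"dz":0,"wz":0.1},{"hand":255,"dx":250,"dy":-190,"dz":0,"wz":0.19},{"hand":255,"dx":250,"dy":-190,"dz":0,"wz":0.19},{"hand":255,"dx":250,"dy":-190,"dz":0,"wz":0.19},{"hand":255,"dx":250,"dy":-190,"dz":0,"wz":0.19},{"hand":255,"dx":250,"dy":-190,"dz":0,"wz":0.19},{"hand":255,"dx":503,"dy":-380,"dz":0,"wz":0.192},{"hand":255,"dx":503,"dy":-380,"dz":0,"wz":0.192},{"hand":255,"dx":503,"dy":-380,"dz":0,"wz":0.192},{"hand":255,"dx":503,"dy":-380,"dz":0,"wz":0.192}]' 20
cat >> h.py <<'E'
def togo(o,target,yaw):
    Rt=R.from_rotvec(o["orientation"]).as_matrix()
    print("t",o["time_s"],"pos",np.round(o["tool_pos"],4),"shift mm",np.round(1000*Rt.T@(np.array(target)-o["tool_pos"]),1),
     "turn",R.from_matrix(Rt.T@R.from_euler("ZX",[yaw,np.pi]).as_matrix()).as_rotvec().round(3))
E
python3 - <<'E'
from station import bot
from h import *
togo(bot.get_obs(),[.561,-.104,.19],.108)
E
```

```text
t 0.25 pos [ 0.1919 -0.6208  0.2221] shift mm [ 505.3 -384.7   32.4] turn [-0.001  0.     0.192]invalid input
```

```bash
python3 -m handwheel '[{"hand":255,"dx":0,"dy":0,"dz":0,"wx":0,"wy":0,"wz":0.1}]' 20; python3 -m handwheel --help
```

```text
time_s: 0.35
tool_pos: [0.1918, -0.6209, 0.2223]
orientation: [-3.126, -0.312, 0.0]
contact_force: [-1.0, -0.4, -0.0]
gripper_width: 0.0838
finger_force: 0.0invalid input: not JSON, or not a number
```

```bash
python3 -m handwheel '[{"hand":255,"dx":464,"dy":-433,"dz":0,"wx":0,"wy":0,"wz":0.09},{"hand":255,"dx":464,"dy":-433,"dz":0,"wx":0,"wy":0,"wz":0.09},{"hand":255,"dx":464,"dy":-433,"dz":0,"wx":0,"wy":0,"wz":0.09},{"hand":255,"dx":464,"dy":-433,"dz":0,"wx":0,"wy":0,"wz":0.09},{"hand":255,"dx":464,"dy":-433,"dz":0,"wx":0,"wy":0,"wz":0.09},{"hand":255,"dx":464,"dy":-433,"dz":0,"wx":0,"wy":0,"wz":0.09},{"hand":255,"dx":464,"dy":-433,"dz":0,"wx":0,"wy":0,"wz":0.09},{"hand":255,"dx":464,"dy":-433,"dz":0,"wx":0,"wy":0,"wz":0.09},{"hand":255,"dx":464,"dy":-433,"dz":0,"wx":0,"wy":0,"wz":0.09},{"hand":255,"dx":464,"dy":-433,"dz":0,"wx":0,"wy":0,"wz":0.09}]' 20
python3 - <<'E'
from station import bot
from h import *
togo(bot.get_obs(),[.561,-.104,.19],.108)
E
```

```text
time_s: 1.35
tool_pos: [0.4833, -0.2123, 0.2228]
orientation: [3.136, 0.172, 0.001]
contact_force: [1.3, -0.1, -0.7]
gripper_width: 0.0071
finger_force: 0.0
t 1.35 pos [ 0.4833 -0.2123  0.2228] shift mm [ 89.  -99.2  32.8] turn [ 0.    -0.     0.002]
```

```bash
python3 -m handwheel '[{"hand":255,"dx":89,"dy":-99,"dz":33,"wx":0,"wy":0,"wz":0},{"hand":255,"dx":89,"dy":-99,"dz":33,"wx":0,"wy":0,"wz":0},{"hand":255,"dx":89,"dy":-99,"dz":33,"wx":0,"wy":0,"wz":0},{"hand":255,"dx":89,"dy":-99,"dz":33,"wx":0,"wy":0,"wz":0},{"hand":255,"dx":89,"dy":-99,"dz":33,"wx":0,"wy":0,"wz":0}]' 20
python3 - <<'E'
from station import bot
from h import *
c,Rw,p=snap(bot,"wrist"); cv2.imwrite("pics/w1.png",c["color"]); redtop(c,Rw,p,.072)
o=bot.get_obs();togo(o,[.561,-.104,.19],.108); print(o["gripper_width"])
E
```

```text
time_s: 1.85
tool_pos: [0.5602, -0.1051, 0.1891]
orientation: [-3.136, -0.175, 0.001]
contact_force: [-0.2, -1.3, -0.3]
gripper_width: 0.0
finger_force: 0.0
red 3100.0 [[296.0, 165.0], [353.0, 165.0], [353.0, 221.0], [296.0, 221.0]]
  world minrect ((561.702392578125, -102.84869384765625), (50.31468200683594, 49.2679443359375), 6.421344757080078)
red 0.5 [[165.0, 281.0], [167.0, 281.0], [167.0, 282.0], [165.0, 282.0]]
  world minrect ((459.0201721191406, 36.668453216552734), (1.0748467445373535, 2.0794053077697754), 6.726374626159668)
red 0.0 [[158.0, 267.0], [158.0, 267.0], [158.0, 267.0], [158.0, 267.0]]
  world minrect ((473.6612548828125, 43.624141693115234), (0.0, 0.0), 0.0)
t 1.9 pos [ 0.5599 -0.1065  0.1894] shift mm [ 1.4 -2.4 -0.6] turn [0.    0.001 0.002]
0.0006914274864241271
```

View pics/w1.png

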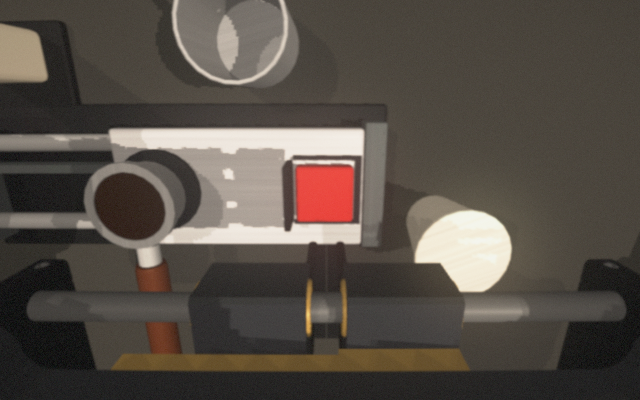

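The wrist view shows the key at (325,193), square with the image, the ledge at (289,195), and the shut fingertips at (327,250). The key centre is at (0.5617, -0.1028) with a 50 mm side, which matches. Now down to just over it.

```bash
python3 -m handwheel '[{"hand":255,"dx":1,"dy":-10,"dz":50,"wx":0,"wy":0,"wz":0},{"hand":255,"dx":1,"dy":-10,"dz":90,"wx":0,"wy":0,"wz":0},{"hand":255,"dx":1,"dy":-10,"dz":110,"wx":0,"wy":0,"wz":0},{"hand":255,"dx":1,"dy":-10,"dz":110,"wx":0,"wy":0,"wz":0},{"hand":255,"dx":1,"dy":-10,"dz":110,"wx":0,"wy":0,"wz":0}]' 20
python3 - <<'E'
from station import bot
from h import *
c,Rw,p=snap(bot,"wrist"); cv2.imwrite("pics/w2.png",c["color"])
o=bot.get_obs();togo(o,[.5609,-.095,.063],.108); print(o["contact_force"])
E
```

```text
time_s: 2.4
tool_pos: [0.5602, -0.0972, 0.0806]
orientation: [3.137, 0.169, 0.001]
contact_force: [0.2, -0.6, -0.6]
gripper_width: 0.0002
finger_force: 0.0
t 2.45 pos [ 0.5609 -0.097   0.0813] shift mm [ 0.2 -2.  18.3] turn [ 0.001 -0.002  0.   ]
[0.36635056 0.92080717 0.51821039]
```

View pics/w2.png

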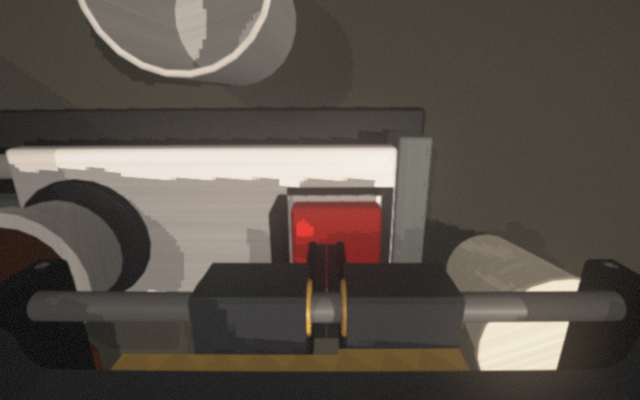

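The wrist view shows the tips at (327,250) over the red key, a little toward the ledge at (280,225). Now I press the key.

```bash
python3 -m handwheel '[{"hand":255,"dx":0,"dy":0,"dz":6,"wx":0,"wy":0,"wz":0},{"hand":255,"dx":0,"dy":0,"dz":12,"wx":0,"wy":0,"wz":0},{"hand":255,"dx":0,"dy":0,"dz":16,"wx":0,"wy":0,"wz":0},{"hand":255,"dx":0,"dy":0,"dz":19,"wx":0,"wy":0,"wz":0},{"hand":255,"dx":0,"dy":0,"dz":19,"wx":0,"wy":0,"wz":0},{"hand":255,"dx":0,"dy":0,"dz":19,"wx":0,"wy":0,"wz":0}]' 20
```

```text
time_s: 3.05
tool_pos: [0.5615, -0.0965, 0.064]
orientation: [3.135, 0.172, 0.005]
contact_force: [-10.0, -0.9, 29.9]
gripper_width: 0.0004
finger_force: 15.5
```

```bash
python3 -m handwheel '[{"hand":255,"dx":0,"dy":-4,"dz":-0.6,"wx":0,"wy":0,"wz":0},{"hand":255,"dx":0,"dy":-10,"dz":-0.6,"wx":0,"wy":0,"wz":0},{"hand":255,"dx":0,"dy":-16,"dz":-0.6,"wx":0,"wy":0,"wz":0},{"hand":255,"dx":0,"dy":-24,"dz":-0.6,"wx":0,"wy":0,"wz":0},{"hand":255,"dx":0,"dy":-32,"dz":-0.6,"wx":0,"wy":0,"wz":0},{"hand":255,"dx":0,"dy":-40,"dz":-0.6,"wx":0,"wy":0,"wz":0}]' 20
python3 - <<'E'
from station import bot
from h import *
c,Rw,p=snap(bot,"wrist"); cv2.imwrite("pics/w3.png",c["color"])
o=bot.get_obs();togo(o,[.5609,-.095,.063],.108); print(o["contact_force"])
c,Rw,p=snap(bot,"scene");print(p)
hsv=cv2.cvtColor(c["color"],cv2.COLOR_BGR2HSV)
s=np.zeros(hsv.shape[:2],np.uint8); s[180:240,325:400]=1
b=((hsv[...,0]<20)&(hsv[...,1]>90)&(hsv[...,2]<110)).astype(np.uint8)*s
k=max(cv2.findContours(b,0,2)[0],key=cv2.contourArea);e=cv2.fitEllipse(k);q=plane(c,Rw,p,[e[0]],.106)[0];print(e,q,"travel",np.linalg.norm(q[:2]-[.5452,.0462]))
E
```

```text
time_s: 3.65
tool_pos: [0.557, -0.0569, 0.0641]
orientation: [3.135, 0.171, 0.005]
contact_force: [-6.7, -2.7, 26.3]
gripper_width: 0.0003
finger_force: 13.2
t 3.7 pos [ 0.5568 -0.0549  0.0641] shift mm [-0.4 40.3  1.2] turn [ 0.001 -0.003  0.003]
[-7.19497    -0.36668823 27.23612452]
[0.98969209 0.20004726 0.74081693]
((364.19549560546875, 208.28526306152344), (19.2058048248291, 24.67448616027832), 99.7461166381836) [0.54077112 0.08784674 0.106     ] travel 0.04188156983618737
```

View pics/w3.png

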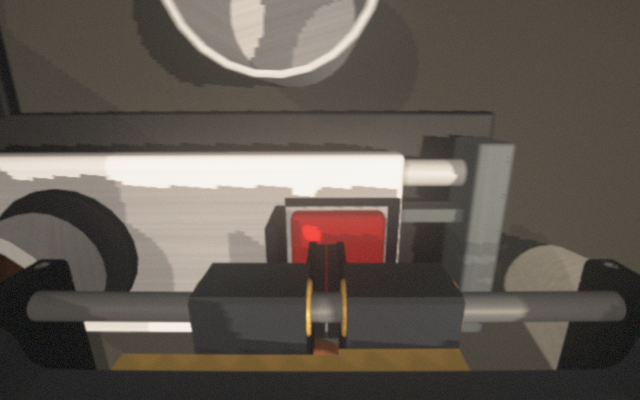

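The carriage rides along with the key held down; bowl and tip both moved about 41 mm. Sliding on.

```bash
python3 -m handwheel '[{"hand":255,"dx":0,"dy":-8,"dz":0,"wx":0,"wy":0,"wz":0},{"hand":255,"dx":0,"dy":-18,"dz":0,"wx":0,"wy":0,"wz":0},{"hand":255,"dx":0,"dy":-28,"dz":0,"wx":0,"wy":0,"wz":0},{"hand":255,"dx":0,"dy":-38,"dz":0,"wx":0,"wy":0,"wz":0},{"hand":255,"dx":0,"dy":-48,"dz":0,"wx":0,"wy":0,"wz":0},{"hand":255,"dx":0,"dy":-58,"dz":0,"wx":0,"wy":0,"wz":0},{"hand":255,"dx":0,"dy":-68,"dz":0,"wx":0,"wy":0,"wz":0},{"hand":255,"dx":0,"dy":-78,"dz":0,"wx":0,"wy":0,"wz":0},{"hand":255,"dx":0,"dy":-86,"dz":0,"wx":0,"wy":0,"wz":0},{"hand":255,"dx":0,"dy":-92,"dz":0,"wx":0,"wy":0,"wz":0}]' 20
python3 -m handwheel '[{"hand":255,"dx":0,"dy":-2,"dz":0,"wx":0,"wy":0,"wz":0},{"hand":255,"dx":0,"dy":-4,"dz":0,"wx":0,"wy":0,"wz":0},{"hand":255,"dx":0,"dy":-6,"dz":0,"wx":0,"wy":0,"wz":0},{"hand":255,"dx":0,"dy":-8,"dz":0,"wx":0,"wy":0,"wz":0}]' 20
```

```text
time_s: 4.75
tool_pos: [0.5468, 0.0357, 0.0641]
orientation: [3.136, 0.173, 0.004]
contact_force: [-7.9, -2.8, 28.2]
gripper_width: 0.0005
finger_force: 14.2
time_s: 5.15
tool_pos: [0.546, 0.0419, 0.064]
orientation: [3.134, 0.171, 0.004]
contact_force: [-6.3, -10.9, 28.4]
gripper_width: 0.0002
finger_force: 14.4
```

```bash
python3 -m handwheel '[{"hand":255,"dx":0,"dy":-2,"dz":-0.5,"wx":0,"wy":0,"wz":0},{"hand":255,"dx":0,"dy":-4,"dz":-0.5,"wx":0,"wy":0,"wz":0},{"hand":255,"dx":0,"dy":-6,"dz":-0.5,"wx":0,"wy":0,"wz":0},{"hand":255,"dx":0,"dy":-8,"dz":-0.5,"wx":0,"wy":0,"wz":0},{"hand":255,"dx":0,"dy":-10,"dz":-0.5,"wx":0,"wy":0,"wz":0}]' 20
```

```text
time_s: 5.65
tool_pos: [0.5462, 0.0487, 0.0642]
orientation: [3.132, 0.166, 0.007]
contact_force: [-0.5, -14.0, 19.5]
gripper_width: 0.0005
finger_force: 9.9
```

```bash
python3 -m handwheel '[{"hand":255,"dx":0,"dy":-2,"dz":0,"wx":0,"wy":0,"wz":0},{"hand":255,"dx":0,"dy":-4,"dz":0,"wx":0,"wy":0,"wz":0},{"hand":255,"dx":0,"dy":-6,"dz":0,"wx":0,"wy":0,"wz":0}]' 20
```

```text
time_s: 5.95
tool_pos: [0.5457, 0.0542, 0.0641]
orientation: [3.131, 0.166, 0.007]
contact_force: [1.1, -19.6, 19.3]
gripper_width: 0.0003
finger_force: 13.9
```

Run:
```python
from station import bot
from h import *
c,Rw,p=snap(bot,"wrist"); cv2.imwrite("pics/w4.png",c["color"])
o=bot.get_obs();togo(o,[.5609,-.095,.063],.108); print(o["contact_force"])
c,Rw,p=snap(bot,"side")
hsv=cv2.cvtColor(c["color"],cv2.COLOR_BGR2HSV)
cv2.imwrite("pics/s4.png",c["color"])
```

```text
t 6.0 pos [0.5458 0.0541 0.0641] shift mm [ -0.7 149.8   2. ] turn [ 0.006 -0.004 -0.002]
[  1.00161716 -16.86031373  19.89145644]
```

View pics/w4.png

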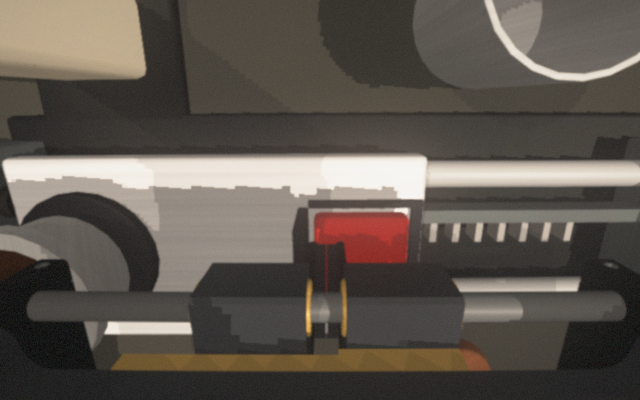

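The wrist view shows the tips at (325,260) now reaching the ledge at (303,235), the carriage at the stop. I push a little more against the ledge, then lift straight up while holding that push.

```bash
python3 -m handwheel '[{"hand":255,"dx":0,"dy":-1,"dz":0,"wx":0,"wy":0,"wz":0},{"hand":255,"dx":0,"dy":-2,"dz":0,"wx":0,"wy":0,"wz":0},{"hand":255,"dx":0,"dy":-2,"dz":0,"wx":0,"wy":0,"wz":0}]' 20
python3 -m handwheel '[{"hand":255,"dx":0,"dy":0,"dz":-1.5,"wx":0,"wy":0,"wz":0},{"hand":255,"dx":0,"dy":0,"dz":-3,"wx":0,"wy":0,"wz":0}]' 20
```

```text
time_s: 6.35
tool_pos: [0.5457, 0.0542, 0.0641]
orientation: [3.129, 0.164, 0.007]
contact_force: [0.5, -21.5, 18.9]
gripper_width: 0.0008
finger_force: 14.6
time_s: 6.55
tool_pos: [0.5451, 0.0545, 0.0652]
orientation: [3.131, 0.164, 0.006]
contact_force: [8.2, -18.0, -3.3]
gripper_width: 0.0006
finger_force: 10.5
```

```bash
python3 -m handwheel '[{"hand":255,"dx":0,"dy":0,"dz":-2,"wx":0,"wy":0,"wz":0},{"hand":255,"dx":0,"dy":0,"dz":-4,"wx":0,"wy":0,"wz":0},{"hand":255,"dx":0,"dy":0,"dz":-6,"wx":0,"wy":0,"wz":0},{"hand":255,"dx":0,"dy":0,"dz":-8,"wx":0,"wy":0,"wz":0},{"hand":255,"dx":0,"dy":0,"dz":-10,"wx":0,"wy":0,"wz":0},{"hand":255,"dx":0,"dy":0,"dz":-10,"wx":0,"wy":0,"wz":0}]' 20
```

```text
time_s: 7.15
tool_pos: [0.5423, 0.0543, 0.0732]
orientation: [3.13, 0.164, -0.004]
contact_force: [3.1, -18.9, -6.8]
gripper_width: 0.0004
finger_force: 9.5
```

```bash
python3 -m handwheel '[{"hand":255,"dx":0,"dy":0,"dz":-2,"wx":0,"wy":0,"wz":0},{"hand":255,"dx":0,"dy":0,"dz":-4,"wx":0,"wy":0,"wz":0},{"hand":255,"dx":0,"dy":0,"dz":-4,"wx":0,"wy":0,"wz":0},{"hand":255,"dx":0,"dy":4,"dz":-4,"wx":0,"wy":0,"wz":0},{"hand":255,"dx":0,"dy":9,"dz":-4,"wx":0,"wy":0,"wz":0},{"hand":255,"dx":0,"dy":12,"dz":-6,"wx":0,"wy":0,"wz":0},{"hand":255,"dx":0,"dy":12,"dz":-6,"wx":0,"wy":0,"wz":0}]' 20
python3 -m handwheel '[{"hand":255,"dx":0,"dy":0,"dz":-20,"wx":0,"wy":0,"wz":0},{"hand":255,"dx":0,"dy":0,"dz":-50,"wx":0,"wy":0,"wz":0},{"hand":255,"dx":0,"dy":20,"dz":-85,"wx":0,"wy":0,"wz":0},{"hand":255,"dx":0,"dy":40,"dz":-115,"wx":0,"wy":0,"wz":0},{"hand":255,"dx":0,"dy":40,"dz":-115,"wx":0,"wy":0,"wz":0},{"hand":255,"dx":0,"dy":40,"dz":-115,"wx":0,"wy":0,"wz":0}]' 20
python3 - <<'E'
from station import bot
from h import *
c,Rw,p=snap(bot,"wrist"); cv2.imwrite("pics/w5.png",c["color"])
for z in(.064,.072): redtop(c,Rw,p,z)
hsv=cv2.cvtColor(c["color"],cv2.COLOR_BGR2HSV)
m=(((hsv[...,0]<8)|(hsv[...,0]>172))&(hsv[...,1]>130)&(hsv[...,2]>70)).astype(np.uint8)
k=max(cv2.findContours(m,0,2)[0],key=cv2.contourArea)
print("key depth pt",deep(c,Rw,p,[k[:,0].mean(0)]))
for n in("scene","side"): cv2.imwrite(f"pics/{n}5.png",bot.camera(n)["color"])
E
```

```text
time_s: 7.85
tool_pos: [0.5443, 0.0492, 0.0811]
orientation: [-3.137, -0.172, -0.001]
contact_force: [-0.7, 0.4, 0.9]
gripper_width: 0.0005
finger_force: 0.0
time_s: 8.45
tool_pos: [0.5488, 0.0097, 0.1962]
orientation: [-3.137, -0.172, -0.002]
contact_force: [-1.4, 0.3, -0.1]
gripper_width: 0.0003
finger_force: 0.0
red 2911.5 [[268.0, 166.0], [324.0, 166.0], [324.0, 220.0], [268.0, 220.0]]
  world minrect ((543.5928344726562, 36.68708801269531), (51.118595123291016, 50.0466423034668), 6.258565902709961)
red 0.0 [[140.0, 262.0], [140.0, 262.0], [140.0, 262.0], [140.0, 262.0]]
  world minrect ((457.5291442871094, 183.54446411132812), (0.0, 0.0), 0.0)
red 0.0 [[143.0, 263.0], [143.0, 263.0], [142.0, 263.0], [142.0, 263.0]]
  world minrect ((456.70892333984375, 181.142578125), (0.9929929971694946, 0.0), 96.53465270996094)
red 2911.5 [[268.0, 166.0], [324.0, 166.0], [324.0, 220.0], [268.0, 220.0]]
  world minrect ((545.9281616210938, 36.20676803588867), (49.73507308959961, 48.69212341308594), 6.258634090423584)
red 0.0 [[140.0, 262.0], [140.0, 262.0], [140.0, 262.0], [140.0, 262.0]]
  world minrect ((462.1937255859375, 179.08935546875), (0.0, 0.0), 0.0)
red 0.0 [[143.0, 263.0], [143.0, 263.0], [142.0, 263.0], [142.0, 263.0]]
  world minrect ((461.3956604003906, 176.7524871826172), (0.9661128520965576, 0.0), 96.53326416015625)
key depth pt [[0.55046401 0.04002301 0.07169093]]
```

View pics/w5.png

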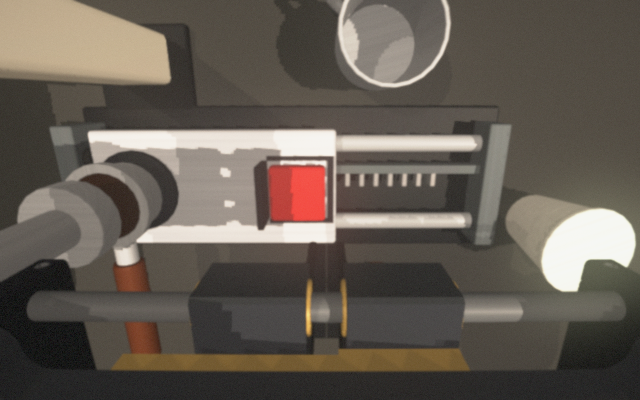

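View pics/side5.png

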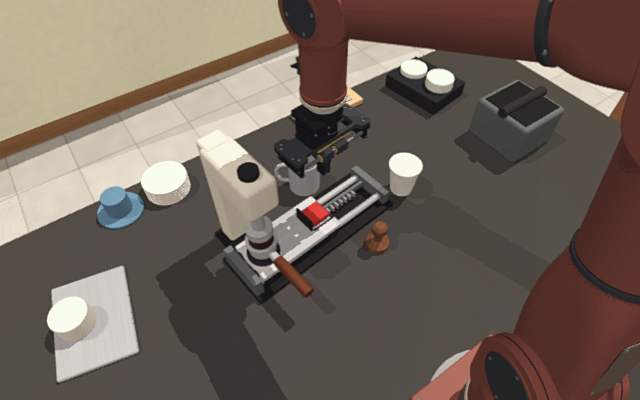

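The wrist view shows the key raised at (297,193), with a depth height of 71.7 mm and travel of about 139.9 mm. In the side view the portafilter stands under the press at (262,240), the cup, jug and tamper are in place, and the arm is clear. Handing in.

```bash
python3 -c "
from station import bot
print(bot.job_done())"
```

```text
the job is handed in; nothing more can be done
None
```

The job is handed in: the carriage measured about 139.9 mm of travel, at its end stop with the portafilter under the press. The key is back up at 71.7 mm, the arm is clear, and the jug, cup and tamper look unmoved in the pictures; no verdict came back.

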